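Hold the dusting stencil over the iced cake

TASK

I want to dust a sugar pattern on the square cake: pick up the teal stencil by its black handle, carry it over the spice rack and hold it level about a centimetre above the icing, centred on the cake with its sides parallel to the cake's sides. The icing is fresh: neither the cake nor its turntable may be touched, the spice rack must not be bumped, nor the things standing about disturbed. Finish while still holding the stencil there, quite still, so that I can dust through it.

Things in the scene. Friction and masses are not known exactly. Their poses are not given: they have to be found in the camera images.
- stencil: Loose stencil lying flat on the worktop, about 90 g: teal square plate 120 x 120 x 4 mm with a cut-out diamond pattern and a straight black bar handle along its -x side (x = -58 to -170 mm, 18 mm wide in y, z = 0 to 18 mm, so its bottom is level with the plate's underside). Origin: centre of the square plate's underside; x runs away from the handle, z up.
- stencil_grip (a point): Point on the stencil's handle for gripping from above across its 18 mm width: 120 mm from the plate's centre along -x, 9 mm above the underside. Axes as the stencil's.
- cake_top (a point): Centre of the flat top of the square iced cake (120 x 120 mm, 60 mm high, ivory with a rose band), 140 mm above the worktop. x and y run parallel to the cake's sides, z up. The cake stands centred on a turntable with a round aluminium plate, 233 mm across, top 80 mm above the worktop; plate and cake turn if pushed, the foot is fixed.
- spice_rack: Fixed open oak rack, 320 mm long (its x), 66 mm wide (its y), with a row of six lidded spice jars whose lids reach 115 mm above the worktop; it stands between the cake and the stencil, its length pointing roughly away from the robot. Origin: centre of its underside. Not to be touched.
- shaker: Steel sugar shaker standing loose beyond the rack, 66 mm across, 108 mm high. Origin: centre of its underside. To be left alone.
- sprinkles: Jar of sprinkles with a red lid standing loose beyond the rack, 64 mm across, 85 mm high. Origin: centre of its underside. To be left alone.
- tin: Yellow-labelled tin standing loose beyond the rack, 68 mm across, 75 mm high. Origin: centre of its underside. To be left alone.
- cake: The cake together with the round turntable plate it stands on: origin at the centre of the plate's underside, 72 mm straight below point cake_top; same axes. Not to be touched.
Mind the look-alikes: they are no part of the job. Of the things that look like the part that bears cake_top, the middle-sized one is meant.

How it is judged:
On the way, in this order (a step that is already met when the one before it is completed fails the run):
1. the stencil is lifted clear of the worktop by the gripper (height (world z) of stencil above 0.06 m and contact force between the fingers and stencil above 1 N), for 0.2 s.
2. the stencil passes over the spice rack's line, higher than its jars (height (world z) of stencil above 0.115 m and y of stencil in the frame of spice_rack between -0.05 and 0.05 m and x of stencil in the frame of spice_rack between -0.28 and 0.28 m), for 0.04 s.
At the end, for the whole second after the job is handed in: Gripper holds the stencil still, underside 4 to 18 mm above the icing, centre within 8 mm of the cake's, tilt under 4 degrees, square with the cake within 5 degrees (any of the four ways round), touching only the fingers; shaker, jar and tin within 20 mm of their starts (horizontal distance between stencil and cake_top below 0.008 m and z of stencil in the frame of cake_top between 0.004 and 0.018 m and angle between stencil's own z axis and vertical below 0.07 rad and (angle between the x axis of stencil and the x axis of cake_top, either way round below 0.09 rad or angle between the x axis of stencil and the y axis of cake_top, either way round below 0.09 rad) and linear speed of stencil below 0.02 m/s and contact force between the fingers and stencil above 1 N and not (contact force between stencil and cake above 0.1 N) and distance of each of shaker, sprinkles, tin from where it was at the start of the episode below 0.02 m); the arm keeps its last pose, push and grip.
It fails at once if the cake or its turntable plate is touched (contact force between cake and anything else above 0.3 N).
It fails at once if the spice rack is bumped (contact force between spice_rack and anything else above 2 N).
It fails at once if the sugar shaker is pushed away or knocked over (distance of shaker from where it was at the start of the episode above 0.02 m or angle between shaker's own z axis and vertical above 0.3 rad).
It fails at once if the sprinkles jar is pushed away or knocked over (distance of sprinkles from where it was at the start of the episode above 0.02 m or angle between sprinkles's own z axis and vertical above 0.3 rad).
It fails at once if the tin is pushed away or knocked over (distance of tin from where it was at the start of the episode above 0.02 m or angle between tin's own z axis and vertical above 0.3 rad).
It also fails if it takes over 45 s, if anything falls off the work surface, if the arm or the gripper's body presses on something with over 40 N, if the wrist force passes 120 N, or if a joint passes its speed limit or range.

ROBOT

A 6-joint arm with a two-finger parallel gripper is mounted at the origin on the work surface. World frame = base frame: x ahead of the robot, y to its left, z up, the work surface at z = 0. Lengths are in m, angles in rad, forces in N, time in s.
With the tool pointing down it reaches from about 0.35 to 0.775 m from the base axis. Payload 5.5 kg.
Tool frame: the origin (TCP) lies midway between the tips of the shut fingers; the grasp point (between the pads) lies ctrl.grip_depth behind it (ctrl.grip_depth is the distance from the TCP to the grasp point, in m); z points along the fingers, y is the line along which they close (so a half turn about z gives the same grasp; the last joint's range is limited). The gripper opens to 85 mm and grips with 20 to 120 N. Pads are 22 mm wide; open, the fingers measure 114 mm over their backs; the gripper's body (76 mm by 85 mm) begins 54 mm behind the grasp point. The pads swing forward as they close: fully open they stand 13 mm farther back than shut.
Start: joints at [1.177, 0.313, 0.046, 1.304, 0, 1.431], TCP at [0.144, 0.557, 0.231] pointing down, gripper open.
Joint ranges: [-2.76, 2.76], [-0.86, 1.69], [-1.03, 1.26], [-2.2, 2.34], [-1.47, 1.5], [-3.14, 3.14]. Speed limits (rad/s): [2.57, 2.57, 3.14, 3.14, 3.14, 3.14].

INTERFACE

Orientations are given as a unit quaternion [x, y, z, w].
In Python, from station import ctrl, vision gives the robot as it stands.
- The arm moves only by the tool carry_out, never from a script. Its argument "increments" is a list of rows, each a list of 6 numbers: the shift along the tool's x, y, z in m, then the turn, a rotation vector about the tool's x, y, z in degrees. A call has 1 to 10 rows; each row shifts and turns the commanded pose from where the row before left it, along the tool's axes as they then stand; what a row does not reach is not made up. A row lasts 1/8 s, in which the tool goes at most 62.5 mm and 10.7 degrees, less where a joint would pass 70% of its speed; a pose out of reach is approached as far as the arm can. A call with a gripper value outside its range is refused whole. "hand" is the closure, from -1 (fully open) to 1 (shut), set as the call begins (left out, the last holds). The fingers move at their own pace and stop on an object; "grip_force" is the grip in N (left out, the last holds). Time passes only in rows, so rows that do not move let the fingers close. It gives the time, the measured TCP pose, the force, the opening and the grip force at its end, in the units of the state.
- ctrl.state(): the state, without advancing time (a new reading comes with each control period).
- vision.camera(name): name is "side" or "top" or "wrist"; returns the picture (420x560x3 uint8, red, green, blue); there is no depth.
- vision.calibration(name): a dict with "mtx" (3x3 intrinsics, pixels), "distortion" ([k1, k2, p1, p2, k3] as OpenCV has them; the pictures are not rectified), "rvec" (rotation vector, rad) and "tvec" (3), from world to camera coordinates, as OpenCV has them. Camera axes: x right, y down, z forward; pixel columns grow to the right and rows downward; lengths in m; the calibration is good to about 2 mm. A picture is of the moment at which its call begins: read the wrist's pose just before it. calibration takes no time and is no camera call; for the wrist camera it gives the pose at the moment of the call.
- ctrl.sign_off(): hands the job in; it is judged then, once.
The state is a dict: "time": time; "joints": joint angles; "dq": joint speeds; "tau": joint torques, N m; "tool_pos": TCP position; "eef_rot": TCP orientation; "wrist_force": force on the tool from outside, world axes, zero at the start; "moment": the same for the moment, N m; "finger_gap": opening from 0.0 (shut) to 1.0 (fully open); "grasp_force": force on a finger pad.
Only numpy, scipy, OpenCV 4.12 (cv2) and the standard library are available. Lean on these libraries where they do the work, as an engineer would, in place of code of your own. Each camera call takes 0.05 s, during which the arm holds its last target. There are 200 camera calls.

## Working session

There is one attempt and no reset: what is moved stays moved. The work goes in short steps, Python scripts to look and compute and a tool call to move; the robot and the scene stay as the last step left them, time stands still between calls to the robot, and variables do not carry over. Pictures are saved under pics/ and viewed, at most 10 in all, crops included, and the job is handed in when it is done.

Besides the shell and the picture viewer there is one more tool, called after "Call:" by a JSON object that holds its "name" and its "arguments", one argument or row to a line. carry_out: Moves the arm, as the interface text tells. Its arguments: {"type":"object","properties":{"increments":{"type":"array","items":{"type":"array","items":{"type":"number"}}},"hand":{"type":"number"},"grip_force":{"type":"number"}},"required":["increments"]}

```bash
mkdir -p pics; ls
python3 - <<'E'
from station import ctrl, vision
import cv2
for n in("top","side"):
    cv2.imwrite(f"pics/{n}0.png",cv2.cvtColor(vision.camera(n),cv2.COLOR_RGB2BGR))
print(ctrl.grip_depth,ctrl.state())
E
```

```text
pics
0.0187 {'time': 0.1, 'joints': array([1.17739140e+00, 3.13913398e-01, 4.50321401e-02, 1.30360593e+00,
       4.35695588e-05, 1.43122208e+00]), 'dq': array([-0.0011019 , -0.0014266 ,  0.00274837, -0.00040876, -0.00015608,
        0.00022599]), 'tau': array([ 4.46629841e-03, -4.81722021e+01,  2.99244118e+01,  1.26314425e-02,
       -7.26011490e-05, -8.60183007e-06]), 'tool_pos': array([0.14418467, 0.55612745, 0.23048011]), 'eef_rot': array([ 1.26574873e-01,  9.91956696e-01, -8.09848527e-04, -2.43656351e-04]), 'wrist_force': array([ 0.09986391,  0.23164673, -0.63060694]), 'moment': array([ 0.03544453,  0.05753816, -0.00669703]), 'grasp_force': 0.0, 'finger_gap': 1.000576239430647}
```

View pics/top0.png

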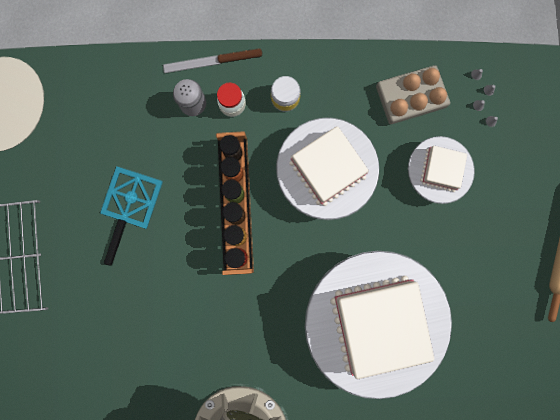

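View pics/side0.png

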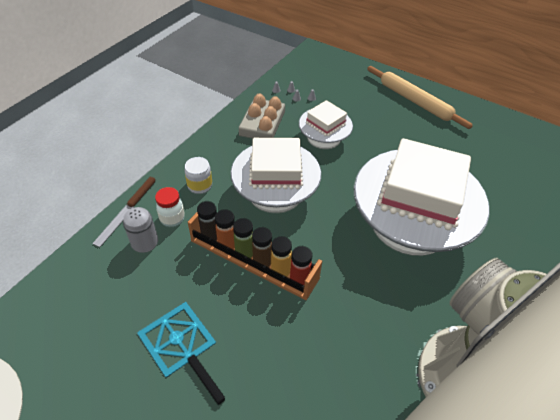

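Top view, three cake look-alikes: small at (445,168), middle at (330,165) and large at (385,328). By size the middle one is meant, and its plate and top should measure 233 mm and 120 mm. The stencil is at (131,197) with its handle end at (109,262). The rack is at (235,203), shaker (188,96), sprinkles (231,98) and tin (285,93).

```bash
cat > h.py <<'E'
from station import ctrl, vision
import cv2, numpy as np
from scipy.spatial.transform import Rotation as R
def cal(n):
    c=vision.calibration(n); return [np.array(c[k],float) for k in("mtx","distortion","rvec","tvec")]
def ray(c,px,z):
    "pixels -> world points on plane z"
    K,D,r,t=c; Rm=cv2.Rodrigues(r)[0]; o=-Rm.T@t.ravel()
    p=cv2.undistortPoints(np.array(px,float).reshape(-1,1,2),K,D).reshape(-1,2)
    d=np.c_[p,np.ones(len(p))]@Rm
    return o+d*((z-o[2])/d[:,2])[:,None]
def blob(m,seed=None):
    cs=cv2.findContours(m.astype(np.uint8),cv2.RETR_EXTERNAL,cv2.CHAIN_APPROX_NONE)[0]
    if seed is not None: cs=[c for c in cs if cv2.pointPolygonTest(c,seed,False)>=0]
    return max(cs,key=cv2.contourArea).reshape(-1,2)
def rect(w):
    return cv2.minAreaRect((w[:,:2]*1000).astype(np.float32))
E
python3 - <<'E'
from h import *
im=cv2.imread("pics/top0.png"); c=cal("top"); hsv=cv2.cvtColor(im,cv2.COLOR_BGR2HSV)
H,S,V=[hsv[...,i].astype(int) for i in range(3)]
b,g,r=[im[...,i].astype(int) for i in range(3)]
print("cam",-cv2.Rodrigues(c[2])[0].T@c[3].ravel())
print("base px",cv2.projectPoints(np.array([[0,0,0.],[.144,.557,.231],[.5,0,0],[0.5,.3,0]]),*c[2:],*c[:2])[0].reshape(-1,2).round(0).tolist())
print("px of cake", im[165,330], im[200,300],im[168,445],"plate",im[190,285], im[200,350])
ivory=(r-b>8)&(V>200)
for s in[(330,165),(445,168),(385,328)]:
    try:print("cake",rect(ray(c,blob(ivory,s),.14)))
    except Exception as e:print(s,e)
teal=(H>85)&(H<110)&(S>120)&(V>90)
w=blob(teal); print("stencil",rect(ray(c,w,.004)),cv2.boxPoints(cv2.minAreaRect(w)).round().tolist())
dark=(V<30); dm=blob(dark[:, :160]&True,(113,250)); print("handle",rect(ray(c,dm,.018)))
rk=(H>5)&(H<20)&(S>150)&(V>90); rk[:,:210]=0; rk[:,260:]=0;rk[:125]=0
ys,xs=np.nonzero(rk); print("rack",rect(ray(c,np.c_[xs,ys],.04)))
print("jars etc z.1",ray(c,[(188,90),(231,93),(286,88)],.09).round(3).tolist())
cv2.imwrite("pics/crop.png",np.hstack([cv2.resize(im[110:225,270:385],(400,400),interpolation=2),cv2.resize((np.dstack([ivory,teal,dark])*255).astype(np.uint8)[110:280,80:385],(400,400))]))
E
```

```text
cam [ 0.41724908 -0.09784336  1.25663595]
base px [[241.0, 432.0], [-38.0, 387.0], [240.0, 220.0], [115.0, 220.0]]
px of cake [229 239 244] [152 147 146] [230 240 245] plate [233 228 229] [233 228 228]
cake ((605.8176879882812, -205.1907196044922), (128.23680114746094, 119.80355834960938), 33.18175506591797)
cake ((602.6644897460938, -455.8838806152344), (76.43772888183594, 76.97134399414062), 76.30271911621094)
cake ((257.06781005859375, -318.5534973144531), (170.63232421875, 169.38134765625), 11.806960105895996)
stencil ((555.8992309570312, 261.029541015625), (122.0293960571289, 120.1986083984375), 71.91226196289062) [[100.0, 213.0], [116.0, 165.0], [162.0, 181.0], [146.0, 228.0]]Traceback (most recent call last):
  File "<stdin>", line 14, in <module>
  File "h.py", line 15, in blob
    return max(cs,key=cv2.contourArea).reshape(-1,2)
           ~~~^^^^^^^^^^^^^^^^^^^^^^^^
ValueError: max() iterable argument is empty
```

Run:
```python
from h import *
im=cv2.imread("pics/top0.png"); c=cal("top"); hsv=cv2.cvtColor(im,cv2.COLOR_BGR2HSV)
H,S,V=[hsv[...,i].astype(int) for i in range(3)]
b,g,r=[im[...,i].astype(int) for i in range(3)]
print(im[245,106:128].max(1), im[100:104,60].tolist())
# cake top: open to remove the piping
iv=cv2.morphologyEx(((r-b>8)&(V>215)).astype(np.uint8),cv2.MORPH_OPEN,np.ones((7,7)))
print("cake",rect(ray(c,blob(iv,(330,165)),.14)))
ap=cv2.approxPolyDP(cv2.convexHull(blob(iv,(330,165))),6,True).reshape(-1,2);print(ap.tolist(),ray(c,ap,.14)[:,:2].round(4).tolist())
pl=blob((V>110)&(S<60),(330,165)); w=ray(c,pl,.08)[:,:2]*1000
e=cv2.fitEllipse(cv2.convexHull(w.astype(np.float32)));print("plate",e)
dark=(V<40)&(S<110); dm=dark.copy();dm[:,150:]=0;dm[:,:90]=0;dm[:215]=0
dk=blob(dm); print("handle",len(dk),rect(ray(c,dk,.018)))
rk=(H>5)&(H<20)&(S>150)&(V>90); rk[:,:210]=0; rk[:,260:]=0;rk[:125]=0
ys,xs=np.nonzero(rk); print("rack",rect(ray(c,np.c_[xs,ys],.04)))
print("shaker, spr, tin tops",[ray(c,[p],z)[0].round(3).tolist() for p,z in(((188,90),.108),((230,93),.085),((286,88),.075))])
m=(np.dstack([iv>0,(V>110)&(S<60),dm])*255).astype(np.uint8)
cv2.imwrite("pics/crop.png",np.hstack([cv2.resize(im[110:225,270:385],(400,400),interpolation=2),cv2.resize(m[110:280,80:385],(400,400))]))
```

```text
[51 58 54 40 29 30 31 33 37 34 29 18 22 97 95 91 90 89 91 92 92 93] [[78, 89, 66], [76, 87, 64], [76, 87, 63], [77, 89, 66]]
cake ((610.5188598632812, -204.04757690429688), (116.3289794921875, 116.40452575683594), 33.363746643066406)
[[339, 129], [365, 172], [321, 197], [296, 153]] [[0.6838, -0.2235], [0.5903, -0.2771], [0.5375, -0.1826], [0.6319, -0.1308]]
plate ((610.4068603515625, -203.3788299560547), (229.33982849121094, 231.26513671875), 112.4356460571289)
handle 99 ((446.3980407714844, 295.2600402832031), (20.866527557373047, 110.23834991455078), 71.79825592041016)
rack ((537.4002685546875, 9.185531616210938), (325.6816101074219, 66.83425903320312), 2.7341933250427246)
shaker, spr, tin tops [[0.784, 0.108, 0.108], [0.782, 0.016, 0.085], [0.796, -0.111, 0.075]]
```

View pics/crop.png

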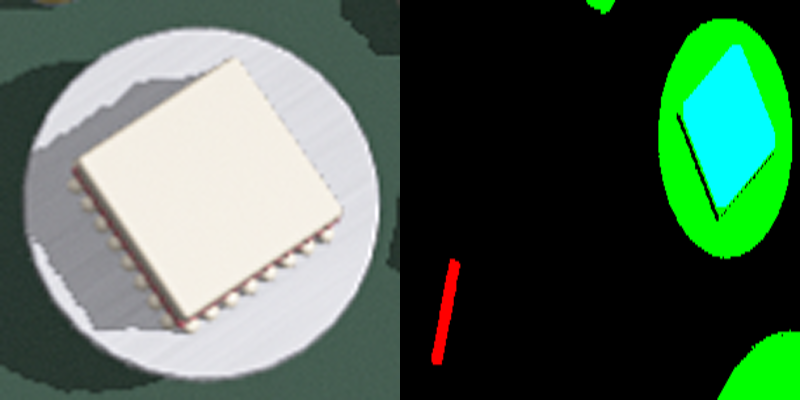

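The crop confirms the choice. The middle cake's plate measures about 231 mm and its top about 118 mm, against about 77 mm and 170 mm for the other tops. Mask edges agree; cake centre is (0.6108, -0.204) with sides at 33.4°. The stencil centre is (0.556, 0.261) with its x axis at about -17.8°.

I'll move above the handle and then look with the wrist camera.

Call:
{"name": "carry_out", "arguments": {
  "increments": [
    [-0.0392,-0.0195,0,0,0,0],
    [-0.0392,-0.0195,0,0,0,0],
    [-0.0392,-0.0195,0,0,0,0],
    [-0.0392,-0.0195,0,0,0,0],
    [-0.0392,-0.0195,0,0,0,0],
    [-0.0392,-0.0195,0,0,0,0],
    [-0.0392,-0.0195,0,0,0,0],
    [-0.0392,-0.0195,0,0,0,0],
    [-0.0392,-0.0195,0,0,0,0],
    [0,0,0,0,0,3.3]
  ],
  "hand": -1
}}

```text
time: 1.35
tool_pos: [0.4439, 0.2961, 0.2306]
eef_rot: [0.158, 0.987, -0.0, -0.0]
wrist_force: [-0.8, -0.4, -0.4]
finger_gap: 1.001
grasp_force: 0.0
```

Call:
{"name": "carry_out", "arguments": {
  "increments": [
    [0,0,0.03,0,0,0],
    [0,0,0.03,0,0,0],
    [0,0,0.03,0,0,0],
    [0,0,0,0,0,0],
    [0,0,0,0,0,0]
  ]
}}

```text
time: 1.98
tool_pos: [0.4422, 0.2983, 0.1421]
eef_rot: [0.155, 0.988, 0.0, 0.0]
wrist_force: [0.1, -0.3, 0.3]
finger_gap: 0.998
grasp_force: 0.0
```

Run:
```python
from h import *
s=ctrl.state(); c=cal("wrist"); im=cv2.cvtColor(vision.camera("wrist"),cv2.COLOR_RGB2BGR)
cv2.imwrite("pics/w1.png",im)
print(s["tool_pos"],R.from_quat(s["eef_rot"]).as_matrix().round(4).tolist())
pts=np.array([[.4416,.2977,.018],[.5559,.261,.004],[.392,.313,.018]])
print(cv2.projectPoints(pts,*c[2:],*c[:2])[0].reshape(-1,2).round(0).tolist())
```

```text
[0.44216307 0.29834227 0.14210514] [[-0.9519, 0.3063, 0.0005], [0.3063, 0.9519, 0.0003], [-0.0004, 0.0005, -1.0]]
[[277.0, 199.0], [277.0, 302.0], [276.0, 141.0]]
```

View pics/w1.png

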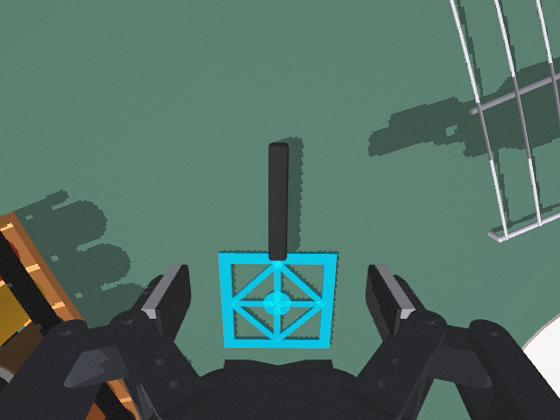

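The wrist view shows the handle centred at column 278 (rows 143–258) and the stencil hub at (277,303). Both are within a pixel or two of the predicted positions, so I'll descend and grip.

Call:
{"name": "carry_out", "arguments": {
  "increments": [
    [0,0,0.025,0,0,0],
    [0,0,0.025,0,0,0],
    [0,0,0.025,0,0,0],
    [0,0,0.025,0,0,0],
    [0,0,0.02,0,0,0],
    [0,0,0.012,0,0,0],
    [0,0,0.006,0,0,0],
    [0,0,0,0,0,0],
    [0,0,0,0,0,0]
  ]
}}

```text
time: 3.15
tool_pos: [0.4425, 0.2985, 0.0041]
eef_rot: [0.155, 0.988, 0.0, 0.001]
wrist_force: [-0.8, 0.0, 0.3]
finger_gap: 1.001
grasp_force: 0.0
```

Call:
{"name": "carry_out", "arguments": {
  "increments": [
    [0,0,0,0,0,0],
    [0,0,0,0,0,0],
    [0,0,0,0,0,0],
    [0,0,0,0,0,0],
    [0,0,0,0,0,0],
    [0,0,0,0,0,0],
    [0,0,0,0,0,0],
    [0,0,0,0,0,0]
  ],
  "hand": 1,
  "grip_force": 70
}}

```text
time: 4.15
tool_pos: [0.442, 0.2983, 0.0037]
eef_rot: [0.155, 0.988, 0.0, 0.0]
wrist_force: [-1.1, -0.1, 5.2]
finger_gap: 0.187
grasp_force: 70.9
```

Call:
{"name": "carry_out", "arguments": {
  "increments": [
    [0,0,-0.008,0,0,0],
    [0,0,-0.015,0,0,0],
    [0,0,-0.025,0,0,0],
    [0,0,-0.03,0,0,0],
    [0,0,-0.03,0,0,0],
    [0,0,-0.03,0,0,0],
    [0,0,-0.03,0,0,0],
    [0,0,-0.02,0,0,0],
    [0,0,0,0,0,0],
    [0,0,0,0,0,0]
  ]
}}

```text
time: 5.4
tool_pos: [0.4414, 0.298, 0.1908]
eef_rot: [0.155, 0.988, -0.0, -0.0]
wrist_force: [0.5, -0.2, -1.7]
finger_gap: 0.191
grasp_force: 70.3
```

```bash
cat > st.py <<'E'
from h import *
from scipy.optimize import least_squares
# plate outline corners (mid thickness) seen by a camera; wrist view only for relative pose
def corners(n,fn,roi=None):
    im=cv2.cvtColor(vision.camera(n),cv2.COLOR_RGB2BGR); cv2.imwrite(fn,im)
    h=cv2.cvtColor(im,cv2.COLOR_BGR2HSV); m=cv2.inRange(h,(85,110,70),(110,255,255))
    q=cv2.boxPoints(cv2.minAreaRect(blob(m)))
    hull=cv2.convexHull(blob(m)); return cv2.approxPolyN(hull,4,ensure_convex=True).reshape(-1,2).astype(float)
def pose(n,q):
    K,D,r,t=cal(n); sq=np.array([[1,1,4],[1,-1,4],[-1,-1,4],[-1,1,4]],float)*[.06,.06,.001]
    Rm=cv2.Rodrigues(r)[0]; best=None
    for k in range(4):
        for o in(q,q[::-1]):
            ok,rv,tv=cv2.solvePnP(sq,np.roll(o,k,0).reshape(-1,1,2),K,D)
            W=Rm.T@cv2.Rodrigues(rv)[0]; 
            if W[2,2]<.5: continue
            e=np.abs(cv2.projectPoints(sq,rv,tv,K,D)[0].reshape(-1,2)-np.roll(o,k,0)).max()
            p=Rm.T@(tv-t.reshape(3,1)).ravel() if False else (Rm.T@(tv.ravel()-t.ravel()))
            print(n,"pos",p.round(4),"xdir",np.degrees(np.arctan2(W[1,0],W[0,0])).round(2),"z",W[:,2].round(3),"err",e.round(2))
E
python3 - <<'E'
from st import *
s=ctrl.state();print(s["tool_pos"],s["eef_rot"],s["finger_gap"])
for n in("top","side","wrist"):
    q=corners(n,f"pics/{n}2.png"); print(q.tolist()); pose(n,q)
E
```

```text
[0.44141813 0.29795972 0.19081114] [ 1.55076882e-01  9.87902345e-01 -1.57822360e-04 -3.05565944e-04] 0.19107477031930464
[[142.0, 168.0], [124.0, 224.0], [69.0, 206.0], [89.0, 151.0]]
top pos [0.5553 0.2602 0.1897] xdir -107.71 z [ 0.011 -0.043  0.999] err 0.53
top pos [0.5553 0.2602 0.1897] xdir -17.65 z [ 0.011 -0.043  0.999] err 0.53
top pos [0.5553 0.2602 0.1897] xdir 72.29 z [ 0.011 -0.043  0.999] err 0.53
top pos [0.5553 0.2602 0.1897] xdir 162.35 z [ 0.011 -0.043  0.999] err 0.53
[[167.0, 323.0], [147.0, 337.0], [114.0, 287.0], [145.0, 269.0]]
[[196.0, 379.0], [181.0, 392.0], [181.0, 384.0], [199.0, 366.0]]
wrist pos [ 1.5554 -0.5769 -0.9414] xdir -32.19 z [0.569 0.648 0.506] err 1.3
wrist pos [ 1.5554 -0.5769 -0.9414] xdir 80.71 z [0.569 0.648 0.506] err 1.3
wrist pos [ 1.5554 -0.5769 -0.9414] xdir 147.81 z [0.569 0.648 0.506] err 1.3
wrist pos [ 1.5554 -0.5769 -0.9414] xdir -99.29 z [0.569 0.648 0.506] err 1.3
```

View pics/side2.png

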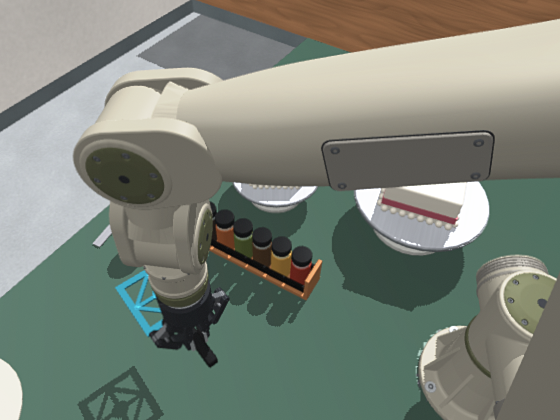

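It is held and clear; the plate at about (130,300) in the side view looks level. Next I carry it over the rack and then turn.

Call:
{"name": "carry_out", "arguments": {
  "increments": [
    [-0.0123,-0.0195,0,0,0,0],
    [-0.0247,-0.0389,0,0,0,0],
    [-0.0247,-0.0389,0,0,0,0],
    [-0.0247,-0.0389,0,0,0,0],
    [-0.0247,-0.0389,0,0,0,0],
    [-0.0247,-0.0389,0,0,0,0],
    [-0.0247,-0.0389,0,0,0,0],
    [-0.0247,-0.0389,0,0,0,0],
    [-0.0247,-0.0389,0,0,0,0],
    [-0.0123,-0.0195,0,0,0,0]
  ]
}}

```text
time: 6.8
tool_pos: [0.5461, -0.1054, 0.1903]
eef_rot: [0.156, 0.988, 0.0, -0.001]
wrist_force: [0.2, 0.2, -1.3]
finger_gap: 0.188
grasp_force: 70.2
```

Call:
{"name": "carry_out", "arguments": {
  "increments": [
    [0,0,0,0,0,4],
    [0,0,0,0,0,6],
    [0,0,0,0,0,6],
    [0,0,0,0,0,6],
    [0,0,0,0,0,6],
    [0,0,0,0,0,6],
    [0,0,0,0,0,4.9],
    [0,0,0,0,0,0],
    [0,0,0,0,0,0]
  ]
}}

```text
time: 7.92
tool_pos: [0.5459, -0.1029, 0.191]
eef_rot: [0.474, 0.88, 0.0, -0.0]
wrist_force: [0.3, 0.1, -0.5]
finger_gap: 0.191
grasp_force: 70.2
```

Run:
```python
from st import *
s=ctrl.state();print(s["tool_pos"],R.from_quat(s["eef_rot"]).as_matrix().round(4).tolist(),s["finger_gap"],s["time"])
for n in("top","side"):
    q=corners(n,f"pics/{n}3.png"); print(q.tolist()); pose(n,q)
```

```text
[ 0.54586894 -0.1028835   0.19097528] [[-0.55, 0.8352, -0.0006], [0.8352, 0.55, 0.0004], [0.0007, -0.0002, -1.0]] 0.19071587916774682 7.925
[[373.0, 166.0], [324.0, 198.0], [315.0, 185.0], [336.0, 112.0]]
top pos [ 0.5807 -0.204   0.2807] xdir -157.72 z [0.207 0.822 0.53 ] err 12.67
top pos [ 0.5807 -0.204   0.2807] xdir -34.97 z [0.207 0.822 0.53 ] err 12.67
top pos [ 0.5807 -0.204   0.2807] xdir 22.28 z [0.207 0.822 0.53 ] err 12.67
top pos [ 0.5807 -0.204   0.2807] xdir 145.03 z [0.207 0.822 0.53 ] err 12.67
[[258.0, 122.0], [256.0, 135.0], [250.0, 137.0], [252.0, 122.0]]
```

View pics/side3.png

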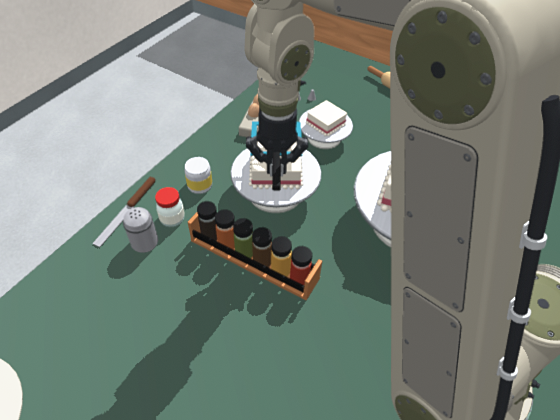

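View pics/top3.png

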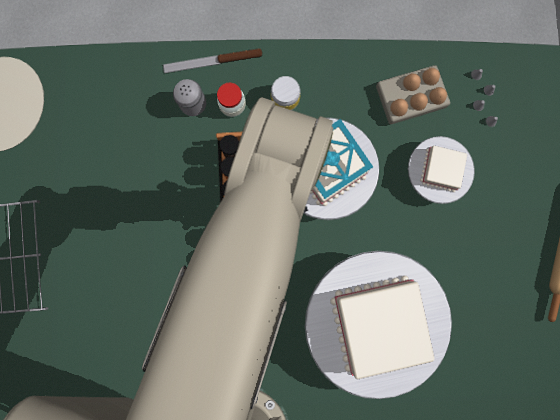

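The stencil now sits above the cake in the top view, with corners near (340,120), (373,166) and (324,198); the left corner is hidden by the wrist. Rack, jars and tin are untouched. I'll check its centre and tilt from the visible edges.

```bash
cat > m.py <<'E'
from st import *
def chk(fn,z):
    im=cv2.imread(fn); h=cv2.cvtColor(im,cv2.COLOR_BGR2HSV); m=cv2.inRange(h,(85,110,60),(110,255,255))
    hull=cv2.convexHull(blob(cv2.morphologyEx(m,cv2.MORPH_CLOSE,np.ones((3,3))))); c=cal("top")
    p=hull.reshape(-1,2); w=ray(c,p,z)[:,:2]
    x=np.array([np.cos(np.radians(-56.6)),np.sin(np.radians(-56.6))]); y=np.array([-x[1],x[0]])
    for n,a in(("x",x),("y",y)):
        d=w@a; print(n,"extent mm",(d.min()*1000).round(1),(d.max()*1000).round(1),"cake centre",((np.array([.6108,-.204])@a)*1000).round(1))
    i=p[:,0].argmax(),p[:,1].argmin(),p[:,1].argmax()
    R_,T,B=w[list(i)]; print(p[list(i)].tolist(),"edges mm/deg",[(np.hypot(*v)*1000,np.degrees(np.arctan2(v[1],v[0]))) for v in(R_-T,R_-B)],"centre",(T+B)/2)
E
python3 -c "
from m import *
chk('pics/top3.png',.191)"
```

```text
x extent mm 445.9 565.7 cake centre 506.5
y extent mm 338.7 458.1 cake centre 397.6
[[372, 166], [340, 119], [325, 198]] edges mm/deg [(np.float64(116.59463165360192), np.float64(-147.1324999108878)), (np.float64(116.48677160551158), np.float64(-56.20701901949619))] centre [ 0.6112565  -0.20353178]
```

Centre is within 1 mm and the yaw is good. I'll lower gently.

Call:
{"name": "carry_out", "arguments": {
  "increments": [
    [-0.0005,-0.0005,0.003,0,0,0],
    [0,0,0.005,0,0,0],
    [0,0,0.005,0,0,0],
    [0,0,0.005,0,0,0],
    [0,0,0.004,0,0,0],
    [0,0,0.003,0,0,0],
    [0,0,0,0,0,0],
    [0,0,0,0,0,0],
    [0,0,0,0,0,0]
  ]
}}

```text
time: 9.15
tool_pos: [0.5461, -0.104, 0.1665]
eef_rot: [0.475, 0.88, 0.0, 0.0]
wrist_force: [0.7, 0.7, -0.6]
finger_gap: 0.188
grasp_force: 70.2
```

Run:
```python
from m import *
s=ctrl.state();print(s["tool_pos"],s["finger_gap"],s["wrist_force"])
corners("top","pics/top4.png");chk("pics/top4.png",s["tool_pos"][2])
im=cv2.cvtColor(vision.camera("side"),cv2.COLOR_RGB2BGR)
c=cal("side");x=np.array([np.cos(np.radians(-56.6)),np.sin(np.radians(-56.6))]); y=np.array([-x[1],x[0]])
z=s["tool_pos"][2]
P=[[*(np.array([.6108,-.204])+.06*(a*x+b*y)),z] for a,b in((1,1),(1,-1),(-1,1),(-1,-1))]
print("expected top-face corners px",cv2.projectPoints(np.array(P),*c[2:],*c[:2])[0].reshape(-1,2).round(1).tolist())
cv2.imwrite("pics/side4.png",cv2.resize(im[100:200,220:340],(720,600),interpolation=cv2.INTER_NEAREST))
```

```text
[ 0.54606034 -0.10401565  0.16651446] 0.18808807259120597 [ 0.69573059  0.71547349 -0.591708  ]
x extent mm 446.8 566.6 cake centre 506.5
y extent mm 338.0 456.5 cake centre 397.6
[[371, 168], [339, 122], [325, 199]] edges mm/deg [(np.float64(117.40736016967548), np.float64(-146.51784333044284)), (np.float64(116.16990871128938), np.float64(-56.48386266485102))] centre [ 0.61145048 -0.2048209 ]
expected top-face corners px [[253.2, 129.8], [301.1, 130.2], [251.8, 163.2], [303.2, 163.6]]
```

View pics/side4.png

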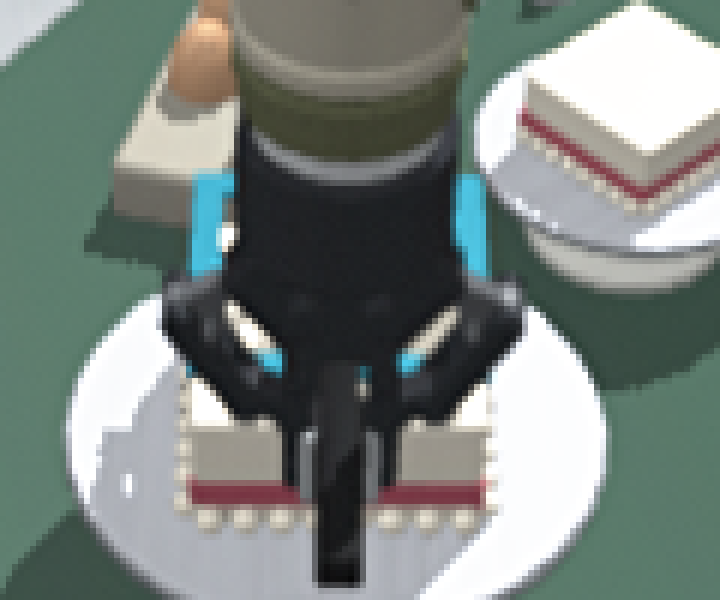

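The far corners show at (252.8,129.2) and (301.2,129.2) against predictions of (253.2,129.8) and (301.1,130.2). The near edge is about row 162.5 against 163.3. So the plate is level and at the expected height; I'll lower the last 12 mm.

Call:
{"name": "carry_out", "arguments": {
  "increments": [
    [0,0,0.003,0,0,0],
    [0,0,0.003,0,0,0],
    [0,0,0.003,0,0,0],
    [0,0,0.002,0,0,0],
    [0,0,0.001,0,0,0],
    [0,0,0,0,0,0],
    [0,0,0,0,0,0],
    [0,0,0,0,0,0],
    [0,0,0,0,0,0],
    [0,0,0,0,0,0]
  ]
}}

```text
time: 10.5
tool_pos: [0.5459, -0.104, 0.1543]
eef_rot: [0.475, 0.88, 0.0, 0.0]
wrist_force: [0.1, 0.1, -1.4]
finger_gap: 0.188
grasp_force: 70.2
```

Run:
```python
from m import *
s=ctrl.state();print(s["tool_pos"],s["eef_rot"],s["grasp_force"],s["wrist_force"],abs(s["dq"]).max())
corners("top","pics/top5.png");chk("pics/top5.png",s["tool_pos"][2])
```

```text
[ 0.54590413 -0.10397083  0.15431923] [4.75184605e-01 8.79886123e-01 4.55891982e-05 2.14324139e-05] 70.18265962600708 [ 0.06388515  0.13473977 -1.35980095] 0.0015664566913452223
x extent mm 446.6 566.5 cake centre 506.5
y extent mm 337.9 456.5 cake centre 397.6
[[370, 169], [339, 124], [324, 200]] edges mm/deg [(np.float64(115.71576400760704), np.float64(-146.7668839603253)), (np.float64(117.39832031338648), np.float64(-56.484676515355474))] centre [ 0.61040957 -0.20491227]
```

The centre matches within 0.5 mm, the stencil is square and still, and its underside is about 10.5–12 mm above the icing. Handing in.

```bash
python3 -c "
from station import ctrl
print(ctrl.sign_off())"
```

```text
the job is handed in; nothing more can be done
None
```

The job is handed in with the gripper holding the stencil still over the middle-sized cake, about 11 mm above the icing, centred to about 1 mm by camera, level and square with its sides; I saw no sign of anything being touched on the way, though the sign-off gave no verdict.

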